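Take the rolling pin out of its half-covered case

ROBOT

A 6-joint arm with a two-finger parallel gripper is mounted at the origin on the work surface. World frame = base frame: x ahead of the robot, y to its left, z up, the work surface at z = 0. Lengths are in m, angles in rad, forces in N, time in s.
With the tool pointing down it reaches from about 0.35 to 0.925 m from the base axis. Payload 6.4 kg.
Tool frame: the origin (TCP) lies midway between the tips of the shut fingers; the grasp point (between the pads) lies 19 mm behind it; z points along the fingers, y is the line along which they close (so a half turn about z gives the same grasp; the last joint's range is limited). The gripper opens to 85 mm and grips with 20 to 120 N. Pads are 22 mm wide; open, the fingers measure 114 mm over their backs; the gripper's body (76 mm by 85 mm) begins 54 mm behind the grasp point. The pads swing forward as they close: fully open they stand 13 mm farther back than shut.
Start: joints at [-1.481, 0.245, 1.558, -0, 1.339, -0.174], TCP at [0.169, -0.628, 0.231] pointing down, gripper open.
Joint ranges: [-3.13, 3.13], [-1.02, 2.26], [0.13, 2.54], [-0.95, 4.09], [0.21, 2.88], [-2.74, 2.74]. Speed limits (rad/s): [2.57, 2.57, 3.14, 3.14, 3.14, 3.14].

INTERFACE

Orientations are given as a unit quaternion [x, y, z, w].
In Python, from cell import arm, vision, job gives the robot as it stands.
- The arm moves only by the tool play_rows, never from a script. Its argument "moves" is a list of rows, each an object with "rot": the turn, a rotation vector about the tool's x, y, z in degrees, a list of three; "xyz": the shift along the tool's x, y, z in m, a list of three; "gripper": the opening, from 0 (shut) to 1 (fully open). In form: [{"rot": [rx, ry, rz], "xyz": [dx, dy, dz], "gripper": gripper}, ...]. A call has 1 to 12 rows; each row shifts and turns the commanded pose from where the row before left it, along the tool's axes as they then stand; what a row does not reach is not made up. A row lasts 1/8 s, in which the tool goes at most 62.5 mm and 10.7 degrees, less where a joint would pass 70% of its speed; a pose out of reach is approached as far as the arm can. A call with a gripper value outside its range is refused whole. The fingers move at their own pace and stop on an object; "squeeze" is the grip in N (left out, the last holds). Time passes only in rows, so rows that do not move let the fingers close. It gives the time, the measured TCP pose, the force, the opening and the grip force at its end, in the units of the state.
- arm.observe(): the state, without advancing time (a new reading comes with each control period).
- vision.camera(name): name is "scene" or "top" or "wrist"; returns a dict with "frame" (384x512x3 uint8, blue, green, red), "vfov" (degrees; the focal length in pixels is half the picture's height over the tangent of half this angle, whatever the lens; pixels are square), "cx", "cy" (the principal point, pixels), "R" (3x3) and "t" (3): a world point X has camera coordinates R X + t; the wrist camera has in their place "mount" (4x4, takes a point from camera to tool coordinates, whose origin is the TCP and whose axes are the flange's). Camera axes: x right, y down, z forward; pixel columns grow to the right and rows downward; lengths in m; the calibration is good to about 2 mm. A picture is of the moment at which its call begins: read the wrist's pose just before it. There is no depth.
- job.finish_job(): hands the job in; it is judged then, once.
The state is a dict: "t": time; "joints": joint angles; "dq": joint speeds; "effort": joint torques, N m; "tcp_pos": TCP position; "eef_rot": TCP orientation; "force": force on the tool from outside, world axes, zero at the start; "torque": the same for the moment, N m; "gripper_width": opening from 0.0 (shut) to 1.0 (fully open); "finger_force": force on a finger pad.
Only numpy, scipy, OpenCV 4.12 (cv2) and the standard library are available. Lean on these libraries where they do the work, as an engineer would, in place of code of your own. Each camera call takes 0.05 s, during which the arm holds its last target. There are 200 camera calls.

TASK

Swing the toggle clamp on the tool case fully back so that it stays back, then take hold of the wooden rolling pin, tilt it and draw it out slantwise from under the half-cover through the case's short mouth without forcing it against the case. Finish still holding the pin in the gripper, level and still, a good hand's breadth (about 10 cm or more) above the top of the case, and leave the cups, bowls and other things as they stand.

Things in the scene. Friction and masses are not known exactly. Their poses are not given: they have to be found in the camera images.
- case: plywood tool case fixed to the table, 364 mm long (its x), 170 wide (its y), 76 high over the cover. Origin: centre of its underside. x points from the covered end to the open end, y to the clamp, z up. Floor top at z = 8 mm; walls 10 mm thick, rims at z = 68. Two saddles (x = -85 and +85, 16 mm long) carry the pin at y = 0; their cheeks reach y = +-29 mm and z = 34.
- cover_edge (a point): middle of the lower edge of the case's fixed cover board, at case x = -55, y = 0, z = 68 mm. The cover (8 mm thick) closes the top from the near end wall to here; from here the mouth is open to the far end wall's inner face at case x = +172: 227 mm long, 150 mm wide, too short for the 320 mm pin to come out level. Axes as the case.
- clamp (a joint): toggle clamp on the case's +y wall, rad: 0 = closed (arm across the mouth, foot 3.5 mm over the pin, handle upright), 1.9 = fully back on its stop (arm up leaning outward, handle out past the case, just below level). Arm and handle are one rigid L; hinge parallel to the case's x; the handle's top swings to the case's +y. Under 2 N at the handle; past about 1.0 it falls on back by its own weight.
- clamp_pivot (a point): point on the clamp's hinge axis, at case x = 85, y = 97, z = 90 mm. The clamp's arm is 20 mm wide and reaches 98 mm from it; its foot hangs 34 mm below the arm's line.
- clamp_tip (a point): top end of the clamp's round black handle grip (20 mm diameter, 80 mm long), 125 mm from the hinge axis; when closed it is straight above clamp_pivot, 215 mm above the table.
- pin_mid (a point): centre of the turned wooden rolling pin, on its axis. Total length 320 mm: barrel 28 mm diameter and 220 mm long, at each end a 16 mm diameter, 50 mm long handle. Its x axis runs along the pin, pointing to the open end of the case at the start. About 0.13 kg. At the start it lies in the saddles, axis 38 mm above the table, nearly a third of it under the cover.
- pin: the same rolling pin as a body; origin and axes as pin_mid.
- cup_case: small dark glazed cup standing on the case's floor near the open end, 52 mm wide, 45 mm high; origin under its centre. Leave alone.
- bowl_near: dark glazed bowl on the table beside the case, 110 mm wide, 55 mm high; origin under its centre. Leave alone.
- spatula: wooden spatula lying on the table beside the case, 200 mm long; origin under its middle. Leave alone.
- cup_far: brown glazed cup beyond the case's open end, 68 mm wide, 50 mm high; origin under its centre. Leave alone.
- bowl_big: large dark glazed bowl to the left, 170 mm wide, 80 mm high; origin under its centre. Leave alone.
- pot: dark glazed lidded side-handled pot, about 104 mm wide and 121 mm high, handle reaching 110 mm from its axis; origin under its centre. Leave alone.
- jar: brown jar, 80 mm wide, 100 mm high; origin under its centre. Leave alone.

How it is judged:
By the outcome, as a careful person would: the job done as asked, in the order asked, and still so for the second after the job is handed in, while the arm keeps its last pose, push and grip.
It also fails if it takes over 58 s, if anything falls off the work surface, if the arm or the gripper's body presses on something with over 40 N, if the wrist force passes 120 N, or if a joint passes its speed limit or range.

## Working session

There is one attempt and no reset: what is moved stays moved. The work goes in short steps, Python scripts to look and compute and a tool call to move; the robot and the scene stay as the last step left them, time stands still between calls to the robot, and variables do not carry over. Pictures are saved under pics/ and viewed, at most 10 in all, crops included, and the job is handed in when it is done.

Besides the shell and the picture viewer there is one more tool, called after "Call:" as a command line: name --argument value ..., lists and objects as JSON in quotes. play_rows: Moves the arm, as the interface text tells. Its arguments: {"type":"object","properties":{"moves":{"type":"array"},"squeeze":{"type":"number"}},"required":["moves"]}

```bash
mkdir -p pics; ls; python3 - <<'E'
from cell import arm, vision, job
import cv2,numpy as np
s=arm.observe();print({k:np.round(v,3) for k,v in s.items()})
for n in ["scene","top"]:
    c=vision.camera(n);cv2.imwrite(f"pics/{n}0.png",c["frame"]);print(n,c["vfov"],c["cx"],c["cy"],np.round(c["R"],4).tolist(),np.round(c["t"],4))
c=vision.camera("wrist");print(c["vfov"],c["cx"],c["cy"],np.round(c["mount"],4).tolist());cv2.imwrite("pics/w0.png",c["frame"])
a=cv2.imread("pics/scene0.png");b=cv2.imread("pics/top0.png")
E
```

```text
pics
{'t': np.float64(0.0), 'joints': array([-1.481,  0.246,  1.559, -0.   ,  1.339, -0.174]), 'dq': array([ 0.001,  0.001, -0.   , -0.   ,  0.002, -0.001]), 'effort': array([-2.0000e-03, -4.2951e+01, -3.2613e+01, -0.0000e+00,  5.0000e-03,
       -0.0000e+00]), 'tcp_pos': array([ 0.169, -0.627,  0.23 ]), 'eef_rot': array([ 0.991,  0.132,  0.   , -0.001]), 'force': array([-0.251, -0.039, -0.7  ]), 'torque': array([ 0.002, -0.034,  0.009]), 'finger_force': np.float64(0.0), 'gripper_width': np.float64(0.999)}
scene 46.7089470581945 260.1322527946075 201.6983827616271 [[-0.3407, 0.94, 0.0162], [0.6948, 0.2633, -0.6693], [-0.6334, -0.2167, -0.7428]] [ 0.173  -0.3042  1.9858]
top 42.87596276086419 251.68190336755148 195.46609249007244 [[0.0254, -0.9997, 0.0043], [-0.9849, -0.0258, -0.1714], [0.1715, 0.0001, -0.9852]] [-0.0154  0.5984  1.5369]
58.756530362329336 254.9669319218722 192.06316573045746 [[-0.0001, -0.9597, -0.2811, 0.0714], [1.0, 0.0001, -0.0006, -0.002], [0.0006, -0.2811, 0.9597, -0.1437], [0.0, 0.0, 0.0, 1.0]]
```

View pics/scene0.png

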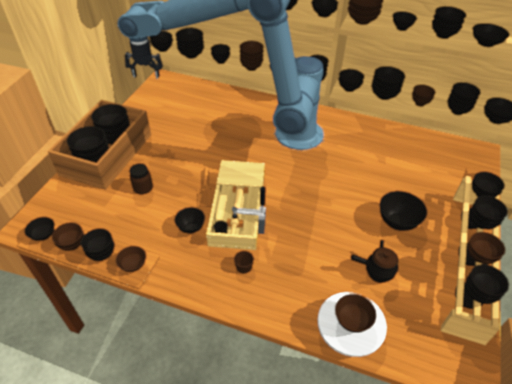

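View pics/top0.png

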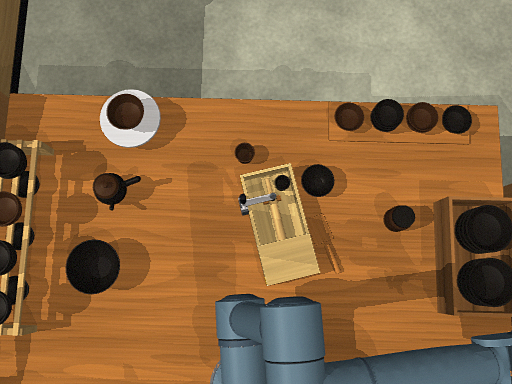

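The top view shows the case with its open end up, at about (240,176), (290,164), (320,271) and (269,285). The clamp is at about (245,205) on the left side (+y), the cup is at (282,182), and the bowl is to the right. Next I'll enlarge both views to read exact corners.

```bash
python3 - <<'E'
import cv2,numpy as np
b=cv2.imread("pics/top0.png")[150:300,220:350];a=cv2.imread("pics/scene0.png")[150:255,195:280]
A=cv2.resize(b,None,fx=4,fy=4,interpolation=cv2.INTER_CUBIC);print(A.shape)
# gap
B=cv2.resize(a,None,fx=3.2,fy=3.2,interpolation=cv2.INTER_CUBIC)
o=np.zeros((600,800,3),np.uint8);o[:A.shape[0],:A.shape[1]]=A;o[:B.shape[0],525:525+B.shape[1]]=B[:, :275];cv2.imwrite("pics/c1.png",o)
E
```

```text
(600, 520, 3)
```

View pics/c1.png

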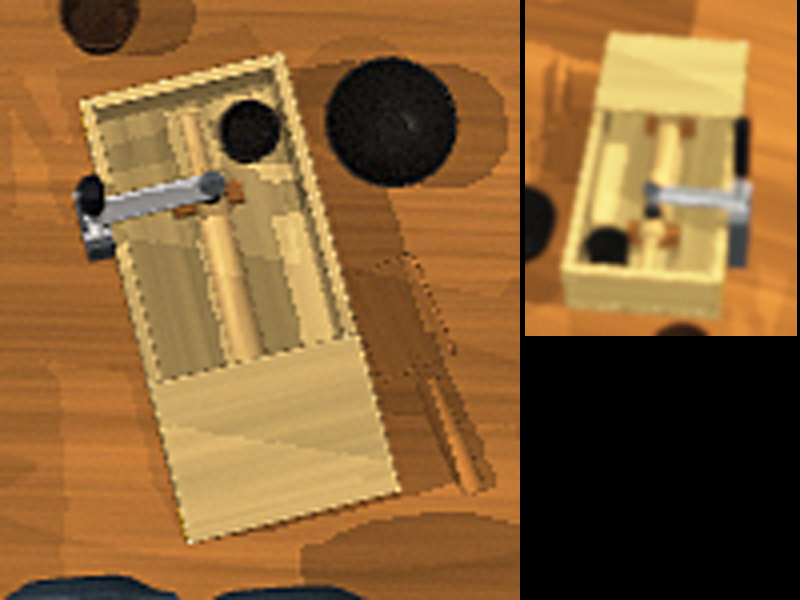

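The enlarged top view has the rim's far corners at crop (80,101) and (283,54), and the cover's near corners at (400,491) and (190,543). The cover edge runs (152,383)–(360,337), and the black handle top is near (90,195).

```bash
cat > h.py <<'E'
from cell import arm, vision, job
import cv2,numpy as np
from scipy.spatial.transform import Rotation as Ro
def ray(c,u,v,s=None):
    f=192/np.tan(np.radians(c["vfov"]/2)); d=np.array([(u-c["cx"])/f,(v-c["cy"])/f,1])
    if "mount" in c and c.get("R") is None:
        M=np.array(c["mount"]);T=np.eye(4);T[:3,:3]=Ro.from_quat(s["eef_rot"]).as_matrix();T[:3,3]=s["tcp_pos"];W=T@M
        return W[:3,3],W[:3,:3]@d
    R=np.array(c["R"]);return -R.T@np.array(c["t"]),R.T@d
def onz(c,u,v,z,s=None):
    o,d=ray(c,u,v,s);return o+d*(z-o[2])/d[2]
def proj(c,X,s=None):
    f=192/np.tan(np.radians(c["vfov"]/2))
    if c.get("R") is None:
        M=np.array(c["mount"]);T=np.eye(4);T[:3,:3]=Ro.from_quat(s["eef_rot"]).as_matrix();T[:3,3]=s["tcp_pos"];p=np.linalg.inv(T@M)@np.append(X,1)
    else: p=np.array(c["R"])@X+np.array(c["t"])
    return np.array([c["cx"]+f*p[0]/p[2],c["cy"]+f*p[1]/p[2]])
E
python3 - <<'E'
from h import *
c=vision.camera("top")
P={}
for n,u,v,z,x,y in [("fl",80,101,.068,.182,.085),("fr",283,54,.068,.182,-.085),("nr",400,491,.076,-.182,-.085),("nl",190,543,.076,-.182,.085),("el",152,383,.076,-.055,.085),("er",360,337,.076,-.055,-.085)]:
    P[n]=(onz(c,220+(u+.5)/4-.5,150+(v+.5)/4-.5,z)[:2],(x,y));print(n,P[n][0].round(4))
w=np.array([p[0] for p in P.values()]);l=np.array([p[1] for p in P.values()])
H=(l-l.mean(0)).T@(w-w.mean(0));th=np.arctan2(H[0,1]-H[1,0],H[0,0]+H[1,1])
R=np.array([[np.cos(th),-np.sin(th)],[np.sin(th),np.cos(th)]]);t=w.mean(0)-R@l.mean(0)
print(np.degrees(th),t,((l@R.T+t)-w).round(4).tolist())
for n,q in dict(tip=(.085,.097,.215),pivot=(.085,.097,.09),pin=(0,0,.038)).items():
    X=np.append(R@q[:2]+t,q[2]);print(n,X.round(4),proj(c,X), (proj(c,X)-[220,150])*4)
E
```

```text
fl [0.6624 0.0408]
fr [ 0.7059 -0.1231]
nr [ 0.3569 -0.2177]
nl [ 0.3129 -0.055 ]
el [ 0.4358 -0.0226]
er [ 0.4762 -0.1859]
15.119464184267214 [ 0.50936559 -0.08912319] [[0.0004, -0.0004], [0.0014, -0.0007], [-0.001, -0.001], [-0.0014, 0.0004], [-0.0017, 0.0012], [0.0023, 0.0004]]
tip [0.5661 0.0267 0.215 ] [242.49378968 196.61924132] [ 89.97515873 186.47696529]
pivot [0.5661 0.0267 0.09  ] [243.05449378 203.30719628] [ 92.21797511 213.22878512]
pin [ 0.5094 -0.0891  0.038 ] [278.44297445 223.99477171] [233.77189782 295.97908684]
```

```bash
cat >> h.py <<'E'
TH=np.radians(15.12);C=np.array([.5094,-.0891,0]);RC=Ro.from_euler("z",TH).as_matrix()
def case(X): return RC.T@(np.asarray(X)-C)
def world(q): return C+RC@np.asarray(q)
def st():
    s=arm.observe();q=case(s["tcp_pos"]);M=Ro.from_quat(s["eef_rot"]).as_matrix()
    print("t",round(s["t"],2),"case tcp mm",(q*1000).round(1),"tool x,z in case",(RC.T@M[:,0]).round(3),(RC.T@M[:,2]).round(3),"F",np.round(s["force"],1),"w",round(s["gripper_width"],3),"ff",round(s["finger_force"],1));return s
E
python3 -c "
from h import *
st()
c=vision.camera('top')
for u,v,z in [(220+248/4,150+130/4,.053),(93,267,.08),(110,188,.1)]: print(case(onz(c,u,v,z)).round(3))"
```

```text
t 0.2 case tcp mm [-468.5 -430.8  230.6] tool x,z in case [ 1. -0.  0.] [ 0.     0.001 -1.   ] F [-0.1 -0.2  0.6] w 1.004 ff 0.0
[ 0.128 -0.043  0.053]
[0.002 0.596 0.08 ]
[0.23  0.494 0.1  ]
```

Call:
play_rows --moves '[{"rot": [0, 0, 0], "xyz": [0.046, -0.0395, -0.001], "gripper": 0}, {"rot": [0, 0, 0], "xyz": [0.046, -0.0395, -0.001], "gripper": 0}, {"rot": [0, 0, 0], "xyz": [0.046, -0.0395, -0.001], "gripper": 0}, {"rot": [0, 0, 0], "xyz": [0.046, -0.0395, -0.001], "gripper": 0}, {"rot": [0, 0, 0], "xyz": [0.046, -0.0395, -0.001], "gripper": 0}, {"rot": [0, 0, 0], "xyz": [0.046, -0.0395, -0.001], "gripper": 0}, {"rot": [0, 0, 0], "xyz": [0.046, -0.0395, -0.001], "gripper": 0}, {"rot": [0, 0, 0], "xyz": [0.046, -0.0395, -0.001], "gripper": 0}, {"rot": [0, 0, 0], "xyz": [0.046, -0.0395, -0.001], "gripper": 0}, {"rot": [0, 0, 0], "xyz": [0.046, -0.0395, -0.001], "gripper": 0}, {"rot": [0, 0, 0], "xyz": [0.046, -0.0395, 0], "gripper": 0}, {"rot": [0, 0, 0], "xyz": [0.046, -0.0395, 0], "gripper": 0}]'

```text
t: 1.75
tcp_pos: [0.5797, -0.0241, 0.2415]
eef_rot: [0.991, 0.132, 0.0, 0.0]
force: [0.3, 0.5, -0.3]
gripper_width: 0.001
finger_force: 0.0
```

```bash
python3 -c "
from h import *
s=st()
c=vision.camera('wrist');cv2.imwrite('pics/w1.png',c['frame'])
for q in [(.085,.097,.215),(.085,.097,.09),(0,0,.038),(.16,0,.038),(.11,0,.038),(-.055,0,.068),(.085,.0,.09)]: print(q,proj(c,world(q),s).round())
st()"
```

```text
t 1.75 case tcp mm [ 84.8  44.4 241.5] tool x,z in case [1. 0. 0.] [ 0. -0. -1.] F [ 0.3  0.5 -0.3] w 0.001 ff 0.0
(0.085, 0.097, 0.215) [161. 230.]
(0.085, 0.097, 0.09) [198. 176.]
(0, 0, 0.038) [297. 239.]
(0.16, 0, 0.038) [303.  88.]
(0.11, 0, 0.038) [301. 140.]
(-0.055, 0, 0.068) [299. 299.]
(0.085, 0.0, 0.09) [307. 176.]
t 1.8 case tcp mm [ 88.5  49.  241.4] tool x,z in case [1.    0.005 0.003] [ 0.003  0.003 -1.   ] F [-3.7  3.7 -0.3] w 0.002 ff 0.0
```

View pics/w1.png

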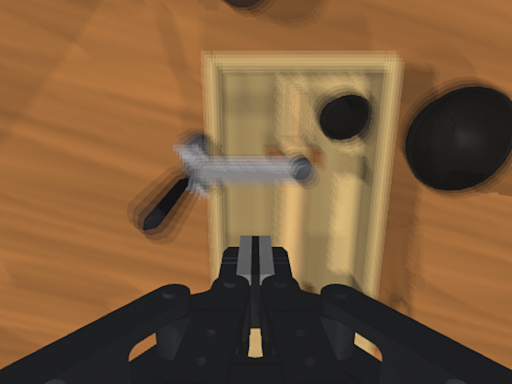

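Motion blur aside, the handle tip is seen near (150,220), close to the predicted (161,230), and the arm and foot match too. Now I'll lower and push along the handle's arc.

Call:
play_rows --moves '[{"rot": [0, 0, 0], "xyz": [0, 0, 0.022], "gripper": 0}, {"rot": [0, 0, 0], "xyz": [0, 0, 0.022], "gripper": 0}, {"rot": [0, 0, 0], "xyz": [0, 0, 0.022], "gripper": 0}, {"rot": [0, 0, 0], "xyz": [0, -0.015, 0], "gripper": 0}, {"rot": [0, 0, 0], "xyz": [0, -0.012, 0], "gripper": 0}, {"rot": [0, 0, 0], "xyz": [0, -0.012, 0], "gripper": 0}, {"rot": [0, 0, 0], "xyz": [0, -0.012, 0], "gripper": 0}, {"rot": [0, 0, 0], "xyz": [0, -0.012, 0], "gripper": 0}, {"rot": [0, 0, 0], "xyz": [0, -0.012, 0.004], "gripper": 0}, {"rot": [0, 0, 0], "xyz": [0, -0.01, 0.006], "gripper": 0}]'

```text
t: 3.05
tcp_pos: [0.5565, 0.0569, 0.1652]
eef_rot: [0.991, 0.132, 0.0, -0.0]
force: [1.1, -0.9, 0.7]
gripper_width: 0.003
finger_force: 0.3
```

```bash
python3 -c "
from h import *
s=st()"
```

```text
t 3.05 case tcp mm [ 83.6 128.7 165.2] tool x,z in case [1. 0. 0.] [ 0.  0. -1.] F [ 1.1 -0.9  0.7] w 0.003 ff 0.3
```

Call:
play_rows --moves '[{"rot": [0, 0, 0], "xyz": [0, -0.01, 0.006], "gripper": 0}, {"rot": [0, 0, 0], "xyz": [0, -0.01, 0.006], "gripper": 0}, {"rot": [0, 0, 0], "xyz": [0, -0.01, 0.006], "gripper": 0}, {"rot": [0, 0, 0], "xyz": [0, -0.009, 0.007], "gripper": 0}, {"rot": [0, 0, 0], "xyz": [0, -0.012, 0], "gripper": 0}, {"rot": [0, 0, 0], "xyz": [0, -0.012, 0], "gripper": 0}, {"rot": [0, 0, 0], "xyz": [0, -0.012, -0.01], "gripper": 0}, {"rot": [0, 0, 0], "xyz": [0, 0, -0.05], "gripper": 0}, {"rot": [0, 0, 0], "xyz": [0, 0, -0.05], "gripper": 0}, {"rot": [0, 0, 0], "xyz": [0, 0, -0.03], "gripper": 0}, {"rot": [0, 0, 0], "xyz": [0, 0, 0], "gripper": 0}]'

```text
t: 4.42
tcp_pos: [0.5387, 0.129, 0.2845]
eef_rot: [0.991, 0.132, 0.004, 0.0]
force: [-1.4, -0.9, 1.2]
gripper_width: 0.002
finger_force: 0.0
```

```bash
python3 -c "
from h import *
s=st()
c=vision.camera('scene');cv2.imwrite('pics/s2.png',cv2.resize(c['frame'][140:270,180:300],None,fx=4,fy=4,interpolation=cv2.INTER_CUBIC))
import math
for th in (0,1.2,1.9): print(th,[((proj(c,world(q))-[180,140])*4).round() for q in [(.085,.097+.125*math.sin(th),.09+.125*math.cos(th)),(.085,.097-.098*math.cos(th),.09+.098*math.sin(th))]])
"
```

```text
t 4.42 case tcp mm [ 85.1 202.9 284.5] tool x,z in case [1.    0.    0.007] [ 0.007 -0.002 -1.   ] F [-1.4 -0.9  1.2] w 0.002 ff 0.0
0 [array([331., 189.]), array([217., 280.])]
1.2 [array([465., 263.]), array([288., 214.])]
1.9 [array([460., 327.]), array([368., 218.])]
```

View pics/s2.png

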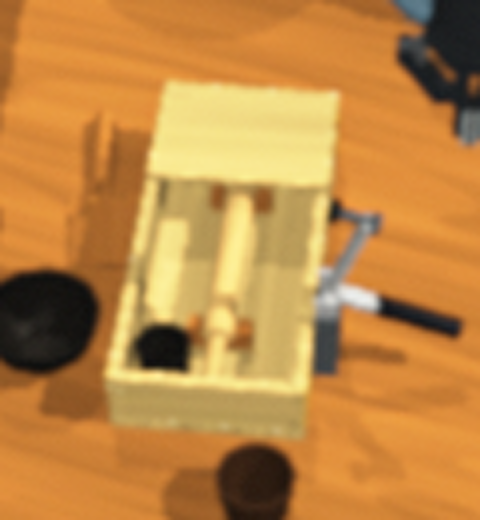

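The clamp is fully back: the handle tip is at (460,327) and the arm tip at (370,218), exactly where 1.9 rad predicts. The pin still lies in its saddles. Next I'll move above the pin.

Call:
play_rows --moves '[{"rot": [0, 0, 0], "xyz": [-0.013, 0.041, 0], "gripper": 1}, {"rot": [0, 0, 0], "xyz": [-0.013, 0.041, 0], "gripper": 1}, {"rot": [0, 0, 0], "xyz": [-0.013, 0.041, 0], "gripper": 1}, {"rot": [0, 0, 0], "xyz": [-0.013, 0.041, 0], "gripper": 1}, {"rot": [0, 0, 0], "xyz": [-0.013, 0.04, 0.03], "gripper": 1}, {"rot": [0, 0, 0], "xyz": [0, 0, 0.04], "gripper": 1}, {"rot": [0, 0, 0], "xyz": [0, 0, 0], "gripper": 1}, {"rot": [0, 0, 0], "xyz": [0, 0, 0], "gripper": 1}, {"rot": [0, 0, 0], "xyz": [0, 0, 0], "gripper": 1}]'

```text
t: 5.6
tcp_pos: [0.5285, -0.0852, 0.2121]
eef_rot: [0.991, 0.132, 0.001, 0.001]
force: [0.2, -0.4, 0.0]
gripper_width: 1.0
finger_force: 0.0
```

```bash
python3 -c "
from h import *
s=st()
c=vision.camera('wrist');cv2.imwrite('pics/w3.png',c['frame'])
for q in [(0,0,.038),(.16,0,.038),(.11,0,.038),(.06,0.014,.038),(.06,-0.014,.038),(.055,0,.068),(.172,.075,.068),(.172,-.075,.068)]: print(q,proj(c,world(q),s).round())
"
```

```text
t 5.6 case tcp mm [ 19.5  -1.2 212.1] tool x,z in case [1.    0.001 0.002] [ 0.002 -0.002 -1.   ] F [ 0.2 -0.4  0. ] w 1.0 ff 0.0
(0, 0, 0.038) [256. 190.]
(0.16, 0, 0.038) [256.   7.]
(0.11, 0, 0.038) [256.  70.]
(0.06, 0.014, 0.038) [241. 128.]
(0.06, -0.014, 0.038) [271. 128.]
(0.055, 0, 0.068) [256. 137.]
(0.172, 0.075, 0.068) [155. -21.]
(0.172, -0.075, 0.068) [357. -21.]
```

View pics/w3.png

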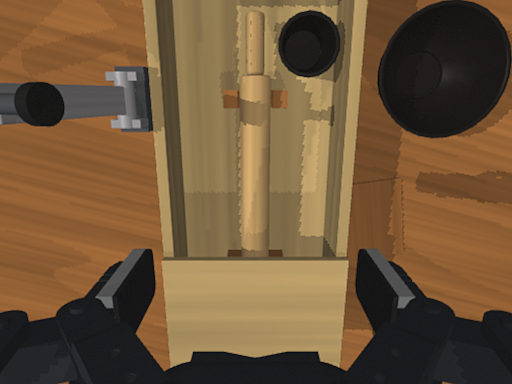

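The pin is straight under the tool (barrel centre column about 255, against 256 predicted). The barrel end is at row 74 against 70 predicted, so it lies about 3 mm nearer. I'll descend now.

Call:
play_rows --moves '[{"rot": [0, 0, 0], "xyz": [0, -0.001, 0.04], "gripper": 0.75}, {"rot": [0, 0, 0], "xyz": [0, 0, 0.04], "gripper": 0.75}, {"rot": [0, 0, 0], "xyz": [0, 0, 0.04], "gripper": 0.75}, {"rot": [0, 0, 0], "xyz": [0, 0, 0.03], "gripper": 0.75}, {"rot": [0, 0, 0], "xyz": [0, 0, 0.02], "gripper": 0.75}, {"rot": [0, 0, 0], "xyz": [0, 0, 0.011], "gripper": 0.75}, {"rot": [0, 0, 0], "xyz": [0, 0, 0.01], "gripper": 0.75}, {"rot": [0, 0, 0], "xyz": [0, 0, 0], "gripper": 0.75}, {"rot": [0, 0, 0], "xyz": [0, 0, 0], "gripper": 0.75}]'

```text
t: 6.78
tcp_pos: [0.5279, -0.0846, 0.0201]
eef_rot: [0.991, 0.132, 0.001, 0.0]
force: [0.0, -0.4, 0.8]
gripper_width: 0.751
finger_force: 0.0
```

```bash
python3 -c "
from h import *
s=st()"
```

```text
t 6.78 case tcp mm [19.  -0.5 20.1] tool x,z in case [ 1.    -0.     0.001] [ 0.001 -0.001 -1.   ] F [ 0.  -0.4  0.8] w 0.751 ff 0.0
```

Call:
play_rows --moves '[{"rot": [0, 0, 0], "xyz": [0, 0, 0], "gripper": 0.4}, {"rot": [0, 0, 0], "xyz": [0, 0, 0], "gripper": 0.2}, {"rot": [0, 0, 0], "xyz": [0, 0, 0], "gripper": 0.2}, {"rot": [0, 0, 0], "xyz": [0, 0, 0], "gripper": 0.2}, {"rot": [0, 0, 0], "xyz": [0, 0, 0], "gripper": 0.2}, {"rot": [0, 0, 0], "xyz": [0, 0, 0], "gripper": 0.2}]' --squeeze 60

```text
t: 7.52
tcp_pos: [0.5277, -0.0847, 0.0199]
eef_rot: [0.991, 0.132, 0.0, 0.0]
force: [-0.9, -1.1, 5.2]
gripper_width: 0.306
finger_force: 58.8
```

```bash
python3 -c "
from h import *
s=st()"
```

```text
t 7.53 case tcp mm [18.8 -0.5 19.9] tool x,z in case [ 1.    -0.     0.001] [ 0.001 -0.001 -1.   ] F [-0.9 -1.1  5.2] w 0.306 ff 58.8
```

Call:
play_rows --moves '[{"rot": [0, 0, 0], "xyz": [0, 0, -0.002], "gripper": 0.2}, {"rot": [0, 0, 0], "xyz": [0, 0, -0.002], "gripper": 0.2}, {"rot": [0, 0, 0], "xyz": [0, 0, 0], "gripper": 0.2}, {"rot": [0, 2, 0], "xyz": [0.0006, 0, -0.0036], "gripper": 0.2}, {"rot": [0, 2, 0], "xyz": [0.0006, 0, -0.0036], "gripper": 0.2}, {"rot": [0, 2, 0], "xyz": [0.0006, 0, -0.0036], "gripper": 0.2}, {"rot": [0, 2, 0], "xyz": [0.0006, 0, -0.0036], "gripper": 0.2}, {"rot": [0, 0, 0], "xyz": [0, 0, 0], "gripper": 0.2}, {"rot": [0, 0, 0], "xyz": [0, 0, 0], "gripper": 0.2}]' --squeeze 70

```text
t: 8.65
tcp_pos: [0.5289, -0.0841, 0.0379]
eef_rot: [0.989, 0.131, 0.069, -0.009]
force: [0.4, -0.1, -1.8]
gripper_width: 0.305
finger_force: 68.8
```

```bash
python3 -c "
from h import *
s=st();print(np.round(s['torque'],2))
c=vision.camera('wrist');cv2.imwrite('pics/w4.png',c['frame'])
a=np.radians(8)
for s_ in (.11,.163,.06):
  q=np.array([-.085,0,.042])+ (s_+.082)*np.array([np.cos(a),0,np.sin(a)]);print(s_,proj(c,world(q),s).round())
"
```

```text
t 8.65 case tcp mm [20.1 -0.3 37.9] tool x,z in case [ 0.99  -0.     0.139] [ 0.139 -0.    -0.99 ] F [ 0.4 -0.1 -1.8] w 0.305 ff 68.8
[0.01 0.11 0.02]
0.11 [260.  40.]
0.163 [ 261. -156.]
0.06 [260. 183.]
```

View pics/w4.png

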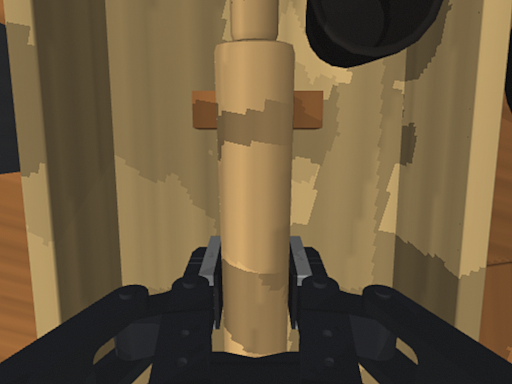

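The tilt is holding (barrel end at row 42 against 40 predicted) with little force. I'll finish the tilt and slide out along the pin's own axis.

Call:
play_rows --moves '[{"rot": [0, 2, 0], "xyz": [0.0006, 0, -0.0036], "gripper": 0.2}, {"rot": [0, 2, 0], "xyz": [0.0006, 0, -0.0036], "gripper": 0.2}, {"rot": [0, 0, 0], "xyz": [0, 0, 0], "gripper": 0.2}, {"rot": [0, 0, 0], "xyz": [0.008, 0, 0], "gripper": 0.2}, {"rot": [0, 0, 0], "xyz": [0.012, 0, 0], "gripper": 0.2}, {"rot": [0, 0, 0], "xyz": [0.012, 0, 0], "gripper": 0.2}, {"rot": [0, 0, 0], "xyz": [0.012, 0, 0], "gripper": 0.2}, {"rot": [0, 0, 0], "xyz": [0.01, 0, 0], "gripper": 0.2}, {"rot": [0, 0, 0], "xyz": [0.006, 0, 0], "gripper": 0.2}, {"rot": [0, 0, 0], "xyz": [0, 0, 0], "gripper": 0.2}, {"rot": [0, 0, 0], "xyz": [0, 0, 0], "gripper": 0.2}]'

```text
t: 10.07
tcp_pos: [0.5852, -0.0687, 0.0573]
eef_rot: [0.986, 0.131, 0.103, -0.014]
force: [-0.2, 0.5, -2.7]
gripper_width: 0.305
finger_force: 68.8
```

```bash
python3 -c "
from h import *
s=st();print(np.round(s['torque'],2))
c=vision.camera('scene');cv2.imwrite('pics/s5.png',cv2.resize(c['frame'][140:270,180:300],None,fx=4,fy=4,interpolation=cv2.INTER_CUBIC))"
```

```text
t 10.07 case tcp mm [78.5 -0.  57.3] tool x,z in case [ 0.978 -0.     0.207] [ 0.207  0.    -0.978] F [-0.2  0.5 -2.7] w 0.305 ff 68.8
[-0.05  0.16 -0.  ]
```

View pics/s5.png

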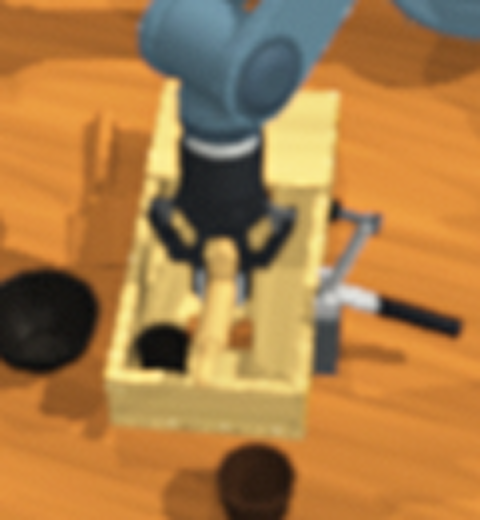

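```bash
python3 -c "
from h import *
s=arm.observe();c=vision.camera('scene');M=Ro.from_quat(s['eef_rot']).as_matrix()
G=s['tcp_pos']-.0185*M[:,2]
for k in (.141,.088,0): 
  for a in (0,6,12): 
    d=M@Ro.from_euler('y',a,degrees=True).as_matrix()[:,0]; X=G+k*d; print(k,-a,((proj(c,X)-[180,140])*4).round(),(case(X)*1000).round())
f=cv2.imread('pics/s5.png')
print(((proj(c,world((.182,0,.068)))-[180,140])*4).round())
cv2.imwrite('pics/s6.png',cv2.resize(c['frame'][190:250,200:260],None,fx=8,fy=8,interpolation=cv2.INTER_CUBIC))"
```

```text
0.141 0 [198. 385.] [213.  -0. 105.]
0.141 -6 [198. 370.] [209.  -0. 119.]
0.141 -12 [199. 355.] [203.  -0. 133.]
0.088 0 [207. 344.] [161.  -0.  94.]
0.088 -6 [207. 335.] [158.  -0. 103.]
0.088 -12 [207. 326.] [155.  -0. 111.]
0 0 [220. 282.] [75. -0. 75.]
0 -6 [220. 282.] [75. -0. 75.]
0 -12 [220. 282.] [75. -0. 75.]
[205. 383.]
```

View pics/s6.png

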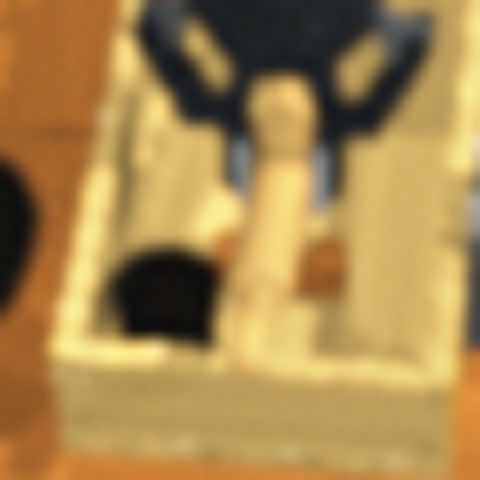

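The pin's tip is seen at about (240,370) in this crop and predicted at (236,370), so it hasn't slipped and is clear of the end rim. Next I'll steepen slightly about the cover edge and keep sliding.

Call:
play_rows --moves '[{"rot": [0, 2, 0], "xyz": [0.0006, 0, -0.0045], "gripper": 0.2}, {"rot": [0, 2, 0], "xyz": [0.0006, 0, -0.0045], "gripper": 0.2}, {"rot": [0, 0, 0], "xyz": [0.008, 0, 0], "gripper": 0.2}, {"rot": [0, 0, 0], "xyz": [0.012, 0, 0], "gripper": 0.2}, {"rot": [0, 0, 0], "xyz": [0.012, 0, 0], "gripper": 0.2}, {"rot": [0, 0, 0], "xyz": [0.012, 0, 0], "gripper": 0.2}, {"rot": [0, 0, 0], "xyz": [0.012, 0, 0], "gripper": 0.2}, {"rot": [0, 0, 0], "xyz": [0.012, 0, 0], "gripper": 0.2}, {"rot": [0, 0, 0], "xyz": [0.012, 0, 0], "gripper": 0.2}, {"rot": [0, 0, 0], "xyz": [0.008, 0, 0], "gripper": 0.2}, {"rot": [0, 0, 0], "xyz": [0, 0, 0], "gripper": 0.2}]'

```text
t: 11.55
tcp_pos: [0.667, -0.0468, 0.0911]
eef_rot: [0.982, 0.13, 0.138, -0.018]
force: [-0.4, 0.2, -2.0]
gripper_width: 0.31
finger_force: 68.8
```

```bash
python3 -c "
from h import *
s=st()
M=Ro.from_quat(s['eef_rot']).as_matrix();G=s['tcp_pos']-.0185*M[:,2];print((case(G-.18*M[:,0])*1000).round(), (case(G-.185*M[:,0])*1000).round())"
```

```text
t 11.55 case tcp mm [163.2  -0.2  91.1] tool x,z in case [0.961 0.    0.276] [ 0.276 -0.    -0.961] F [-0.4  0.2 -2. ] w 0.31 ff 68.8
[-15.  -0.  59.] [-20.  -0.  58.]
```

Call:
play_rows --moves '[{"rot": [0, 0, 0], "xyz": [0.0035, 0, -0.012], "gripper": 0.2}, {"rot": [0, 0, 0], "xyz": [0.0069, 0, -0.024], "gripper": 0.2}, {"rot": [0, 0, 0], "xyz": [0.0069, 0, -0.024], "gripper": 0.2}, {"rot": [0, 0, 0], "xyz": [0.0069, 0, -0.024], "gripper": 0.2}, {"rot": [0, 0, 0], "xyz": [0.0069, 0, -0.024], "gripper": 0.2}, {"rot": [0, 0, 0], "xyz": [0.0069, 0, -0.024], "gripper": 0.2}, {"rot": [0, 0, 0], "xyz": [0.0069, 0, -0.024], "gripper": 0.2}, {"rot": [0, -4, 0], "xyz": [0.0035, 0, -0.012], "gripper": 0.2}, {"rot": [0, -4, 0], "xyz": [0, 0, 0], "gripper": 0.2}, {"rot": [0, -4, 0], "xyz": [0, 0, 0], "gripper": 0.2}, {"rot": [0, -4, 0], "xyz": [0, 0, 0], "gripper": 0.2}, {"rot": [0, 0, 0], "xyz": [0, 0, 0], "gripper": 0.2}]'

```text
t: 13.05
tcp_pos: [0.667, -0.0467, 0.2661]
eef_rot: [0.991, 0.132, 0.001, 0.0]
force: [-0.4, -0.6, -1.6]
gripper_width: 0.31
finger_force: 68.9
```

Call:
play_rows --moves '[{"rot": [0, 0, 0], "xyz": [0, 0, 0], "gripper": 0.2}, {"rot": [0, 0, 0], "xyz": [0, 0, 0], "gripper": 0.2}, {"rot": [0, 0, 0], "xyz": [0, 0, 0], "gripper": 0.2}, {"rot": [0, 0, 0], "xyz": [0, 0, 0], "gripper": 0.2}]'

```text
t: 13.55
tcp_pos: [0.6665, -0.0469, 0.2658]
eef_rot: [0.991, 0.131, 0.0, -0.0]
force: [-0.2, 0.4, -2.0]
gripper_width: 0.307
finger_force: 68.9
```

```bash
python3 -c "
from h import *
s=st();print(np.abs(s['dq']).max())
c=vision.camera('scene');M=Ro.from_quat(s['eef_rot']).as_matrix();G=s['tcp_pos']-.0185*M[:,2]
w=vision.camera('wrist')
for k in (.141,.088,-.179): print(k,((proj(c,G+k*M[:,0])-[180,120])*4).round(),proj(w,G+k*M[:,0],s).round())
A=cv2.resize(c['frame'][120:270,180:280],None,fx=4,fy=4,interpolation=cv2.INTER_CUBIC)
B=cv2.resize(w['frame'],(400,300));B2=np.zeros((600,400,3),np.uint8);B2[:300]=B
cv2.imwrite('pics/s7.png',np.hstack([A,B2]))"
```

```text
t 13.55 case tcp mm [ 1.627e+02 -2.000e-01  2.658e+02] tool x,z in case [ 1. -0.  0.] [ 0. -0. -1.] F [-0.2  0.4 -2. ] w 0.307 ff 68.9
0.004285525983021115
0.141 [173. 412.] [ 262. -154.]
0.088 [183. 356.] [261.  41.]
-0.179 [226. 116.] [259. 559.]
```

View pics/s7.png

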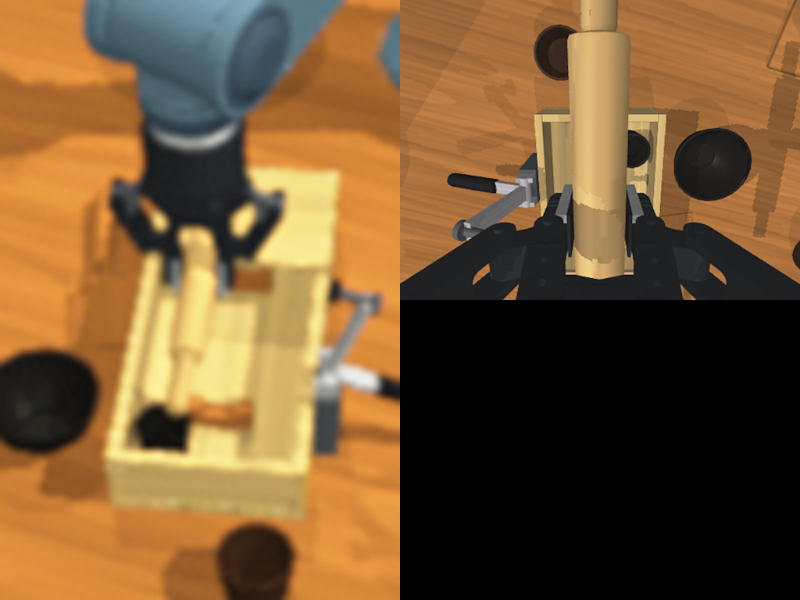

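The pin's barrel end is at about (185,353) and its tip at (177,411), both matching the level prediction. It is still, about 20 cm above the case, with the clamp back and everything else in place. Handing the job in.

```bash
python3 -c "
from h import *
print(job.finish_job())"
```

```text
the job is handed in; nothing more can be done
None
```

The job is handed in at about 13.6 s: the clamp is fully back, and the gripper holds the pin level and still about 20 cm above the case, with the other things seen undisturbed in the last views.

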